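Transfer tested relays to the storage rack in order

TASK

The four relay modules have been tested; move them all from the grey aluminium test rack to the black storage rack, keeping their order as counted from the red end block of each rack: the relay next to the red end of the test rack goes into the bay next to the red end of the storage rack, and so on along the row. Leave each one standing upright on the floor of its bay, its long side along the row.

Things in the scene. Friction and masses are not known exactly. Their poses are not given: they have to be found in the camera images.
- relay_blue: loose plug-in relay module with a blue case, an upright box 30 (x) by 36 (y) by 50 mm tall, about 120 g, rigid; two small steel screw heads on its top. Origin at the centre of its underside, z up, y along its long side. Starts upright on the socket of its own colour, long side along the row (within 0.1 rad). Meant to be gripped across its 30 mm width, from above.
- relay_yellow: loose plug-in relay module with a yellow case, an upright box 30 (x) by 36 (y) by 50 mm tall, about 120 g, rigid; two small steel screw heads on its top. Origin at the centre of its underside, z up, y along its long side. Starts upright on the socket of its own colour, long side along the row (within 0.1 rad). Meant to be gripped across its 30 mm width, from above.
- relay_green: loose plug-in relay module with a green case, an upright box 30 (x) by 36 (y) by 50 mm tall, about 120 g, rigid; two small steel screw heads on its top. Origin at the centre of its underside, z up, y along its long side. Starts upright on the socket of its own colour, long side along the row (within 0.1 rad). Meant to be gripped across its 30 mm width, from above.
- relay_white: loose plug-in relay module with a white case, an upright box 30 (x) by 36 (y) by 50 mm tall, about 120 g, rigid; two small steel screw heads on its top. Origin at the centre of its underside, z up, y along its long side. Starts upright on the socket of its own colour, long side along the row (within 0.1 rad). Meant to be gripped across its 30 mm width, from above.
- socket_blue: fixed flat black socket pad on the test rack, 40 (x) by 46 (y) by 6 mm thick, no walls, with a blue colour tab 20 by 30 mm sticking out on its -x side (4 mm thick). The blue relay stands on it at the start. Origin at the centre of its underside (10 mm above the bench), axes parallel to the test rack's; stays where it is.
- socket_yellow: fixed flat black socket pad on the test rack, 40 (x) by 46 (y) by 6 mm thick, no walls, with a yellow colour tab 20 by 30 mm sticking out on its -x side (4 mm thick). The yellow relay stands on it at the start. Origin at the centre of its underside (10 mm above the bench), axes parallel to the test rack's; stays where it is.
- socket_green: fixed flat black socket pad on the test rack, 40 (x) by 46 (y) by 6 mm thick, no walls, with a green colour tab 20 by 30 mm sticking out on its -x side (4 mm thick). The green relay stands on it at the start. Origin at the centre of its underside (10 mm above the bench), axes parallel to the test rack's; stays where it is.
- socket_white: fixed flat black socket pad on the test rack, 40 (x) by 46 (y) by 6 mm thick, no walls, with a white colour tab 20 by 30 mm sticking out on its -x side (4 mm thick). The white relay stands on it at the start. Origin at the centre of its underside (10 mm above the bench), axes parallel to the test rack's; stays where it is.
- test_rack: fixed grey aluminium rack, 90 (x) by 278 mm (y), 10 mm thick, a 5 mm high rail on its +x edge. Origin at the centre of its underside, y along the row; any yaw. Four sockets in a row at y = +93, +31, -31, -93 mm. The +y end has a red end block (14 mm thick, 22 mm high), the -y end a plain grey one: the first place is next to the red block, at y = +93 mm.
- storage_rack: fixed black rack, 90 (x) by 278 mm (y), any yaw. Origin at the centre of its underside, y along the row. Four bays centred at x = 0, y = +93, +31, -31, -93 mm, each 50 (x) by 58 mm (y) inside, floor 10 mm above the bench, grey ribs 4 mm thick rise 8 mm above it. The +y end has a red end block (14 mm thick, 22 mm high), the -y end a black one: the first bay is next to the red block, at y = +93 mm.
Not all that is in view belongs to the job. Several things have the shape of the relay_green; the one meant has the colours described above.

How it is judged:
At the end, for the whole second after the job is handed in: Each relay in the storage bay with the same count from red as its own colour's socket: within 17 mm of bay centre along the row, 15 mm across, underside within 4 mm of floor height, upright within 0.12 rad, long side along the row within 0.35 rad (either way), released, at rest (((y of socket_blue in the frame of test_rack between 0.078 and 0.108 m and y of relay_blue in the frame of storage_rack between 0.076 and 0.11 m) or (y of socket_blue in the frame of test_rack between 0.016 and 0.046 m and y of relay_blue in the frame of storage_rack between 0.014 and 0.048 m) or (y of socket_blue in the frame of test_rack between -0.046 and -0.016 m and y of relay_blue in the frame of storage_rack between -0.048 and -0.014 m) or (y of socket_blue in the frame of test_rack between -0.108 and -0.078 m and y of relay_blue in the frame of storage_rack between -0.11 and -0.076 m)) and x of relay_blue in the frame of storage_rack between -0.015 and 0.015 m and z of relay_blue in the frame of storage_rack between 0.006 and 0.014 m and angle between each of relay_blue, relay_yellow, relay_green, relay_white's own z axis and vertical below 0.12 rad and angle between the x axis of each of relay_blue, relay_yellow, relay_green, relay_white and the x axis of storage_rack, either way round below 0.35 rad and linear speed of each of relay_blue, relay_yellow, relay_green, relay_white below 0.02 m/s and angular speed of each of relay_blue, relay_yellow, relay_green, relay_white below 0.2 rad/s and ((y of socket_yellow in the frame of test_rack between 0.078 and 0.108 m and y of relay_yellow in the frame of storage_rack between 0.076 and 0.11 m) or (y of socket_yellow in the frame of test_rack between 0.016 and 0.046 m and y of relay_yellow in the frame of storage_rack between 0.014 and 0.048 m) or (y of socket_yellow in the frame of test_rack between -0.046 and -0.016 m and y of relay_yellow in the frame of storage_rack between -0.048 and -0.014 m) or (y of socket_yellow in the frame of test_rack between -0.108 and -0.078 m and y of relay_yellow in the frame of storage_rack between -0.11 and -0.076 m)) and x of relay_yellow in the frame of storage_rack between -0.015 and 0.015 m and z of relay_yellow in the frame of storage_rack between 0.006 and 0.014 m and ((y of socket_green in the frame of test_rack between 0.078 and 0.108 m and y of relay_green in the frame of storage_rack between 0.076 and 0.11 m) or (y of socket_green in the frame of test_rack between 0.016 and 0.046 m and y of relay_green in the frame of storage_rack between 0.014 and 0.048 m) or (y of socket_green in the frame of test_rack between -0.046 and -0.016 m and y of relay_green in the frame of storage_rack between -0.048 and -0.014 m) or (y of socket_green in the frame of test_rack between -0.108 and -0.078 m and y of relay_green in the frame of storage_rack between -0.11 and -0.076 m)) and x of relay_green in the frame of storage_rack between -0.015 and 0.015 m and z of relay_green in the frame of storage_rack between 0.006 and 0.014 m and ((y of socket_white in the frame of test_rack between 0.078 and 0.108 m and y of relay_white in the frame of storage_rack between 0.076 and 0.11 m) or (y of socket_white in the frame of test_rack between 0.016 and 0.046 m and y of relay_white in the frame of storage_rack between 0.014 and 0.048 m) or (y of socket_white in the frame of test_rack between -0.046 and -0.016 m and y of relay_white in the frame of storage_rack between -0.048 and -0.014 m) or (y of socket_white in the frame of test_rack between -0.108 and -0.078 m and y of relay_white in the frame of storage_rack between -0.11 and -0.076 m)) and x of relay_white in the frame of storage_rack between -0.015 and 0.015 m and z of relay_white in the frame of storage_rack between 0.006 and 0.014 m); the robot touches nothing.
It also fails if it takes over 99 s, if anything falls off the work surface, if the arm or the gripper's body presses on something with over 40 N, if the wrist force passes 120 N, or if a joint passes its speed limit or range.

ROBOT

A 6-joint arm with a two-finger parallel gripper is mounted at the origin on the work surface. World frame = base frame: x ahead of the robot, y to its left, z up, the work surface at z = 0. Lengths are in m, angles in rad, forces in N, time in s.
With the tool pointing down it reaches from about 0.3 to 0.775 m from the base axis. Payload 14.6 kg.
Tool frame: the origin (TCP) lies on the mounting face of the last link; the fingertips stand 199 mm ahead of it and the grasp point (between the pads) lies 180 mm ahead of it; z points along the fingers, y is the line along which they close (so a half turn about z gives the same grasp; the last joint's range is limited). The gripper opens to 94 mm and grips with 3 to 60 N. Pads are 16 mm wide; open, the fingers measure 119 mm over their backs; the gripper's body (75 mm by 177 mm) begins 78 mm behind the grasp point.
Start: joints at [1.044, 0.3, 1.521, -0, 1.321, -0.067], TCP at [0.244, 0.493, 0.405] pointing down, gripper open.
Joint ranges: [-3.03, 3.03], [-0.79, 2.21], [0.23, 2.52], [-1.04, 4.18], [0, 3.07], [-2.55, 2.55]. Speed limits (rad/s): [2.22, 2.22, 2.57, 3.14, 3.14, 3.14].

INTERFACE

Orientations are given as [roll, pitch, yaw] about the fixed x, y, z axes, in that order (R = Rz(yaw) Ry(pitch) Rx(roll)).
In Python, from station import telemetry, cams, workorder, finder gives the robot as it stands.
- The arm moves only by the tool jog_arm, never from a script. Its argument "rows" is a list of rows, each an object with "gripper": the finger opening in m, from 0 to 0.094; "slide": the shift along the tool's x, y, z in m, a list of three; "spin": the turn about the tool's z in rad. In form: [{"gripper": gripper, "slide": [tx, ty, tz], "spin": spin}, ...]. A call has 1 to 8 rows; each row is the pose to reach, as a shift and turn from the pose commanded when the call began, along the tool's axes at that moment; what a row does not reach only later rows make up. A row lasts 1/10 s, in which the tool goes at most 50 mm and 8.59 degrees, less where a joint would pass 70% of its speed; a pose out of reach is approached as far as the arm can. A call with a gripper value outside its range is refused whole. The fingers move at their own pace and stop on an object; "squeeze" is the grip in N (left out, the last holds). Time passes only in rows, so rows that repeat a pose let the fingers close. It gives the time, the measured TCP pose, the force, the opening and the grip force at its end, in the units of the state.
- telemetry.get_obs(): the state, without advancing time (a new reading comes with each control period).
- cams.camera(name): name is "side" or "top"; returns (picture, depth): 480x640x3 uint8, red, green, blue; 480x640 float32, m along the optical axis (not along the pixel's ray), 0 where there is no reading.
- cams.camera_info(name): a dict with "camera_matrix" (3x3 intrinsics, pixels), "R" (3x3) and "t" (3): a world point X has camera coordinates R X + t. Camera axes: x right, y down, z forward; pixel columns grow to the right and rows downward; lengths in m; the calibration is good to about 2 mm. A picture is of the moment at which its call begins. camera_info takes no time and is no camera call.
- workorder.hand_in(): hands the job in; it is judged then, once.
Trained networks look in the newest picture that a camera, given by its name, has taken for a name from the list of things; names that differ only in an ending like _2 or _b are one class to them, and where a whole thing is asked for, a point or a joint stands for the part that bears it (a point fixed in the world has none). Each returns a list of dicts, best first, with "confidence" (0 to 1); they miss things now and then, are a little off and sometimes report something else, mostly with a low value. They report only what shows in the picture. A call takes as long as a camera call. They do not tell look-alikes from the thing itself.
- finder.find_in(target, camera): "point" ([x, y, z] in m, in world coordinates, good to about 4 mm: the middle of the surface that is visible of it).
- finder.masks_of(target, camera): "region" (480x640 bool, what is visible of it).
The state is a dict: "time_s": time; "qpos": joint angles; "joint_vel": joint speeds; "tau": joint torques, N m; "ee_pos": TCP position; "eef_rot": TCP orientation; "force": force on the tool from outside, world axes, zero at the start; "moment": the same for the moment, N m; "grip_width": finger opening in m; "grip_force": force on a finger pad.
Only numpy, scipy, OpenCV 4.12 (cv2) and the standard library are available. Lean on these libraries where they do the work, as an engineer would, in place of code of your own. Each camera call takes 0.05 s, during which the arm holds its last target. There are 200 camera calls.

## Working session

There is one attempt and no reset: what is moved stays moved. The work goes in short steps, Python scripts to look and compute and a tool call to move; the robot and the scene stay as the last step left them, time stands still between calls to the robot, and variables do not carry over. Pictures are saved under pics/ and viewed, at most 14 in all, crops included, and the job is handed in when it is done.

Besides the shell and the picture viewer there is one more tool, called as name(argument=value, ...) on one line, values as JSON. jog_arm: Moves the arm, as the interface text tells. Its arguments: {"type":"object","properties":{"rows":{"type":"array","items":{"type":"object","properties":{"gripper":{"type":"number"},"slide":{"type":"array","items":{"type":"number"}},"spin":{"type":"number"}}}},"squeeze":{"type":"number"}},"required":["rows"]}

```bash
mkdir -p pics; cat > h.py <<'E'
import numpy as np, cv2
from station import telemetry, cams, workorder, finder
def world(name,d,u,v):
    c=cams.camera_info(name);K=np.array(c["camera_matrix"]);R=np.array(c["R"]);t=np.array(c["t"])
    z=d[np.asarray(v),np.asarray(u)]
    p=np.stack([(u-K[0,2])/K[0,0]*z,(v-K[1,2])/K[1,1]*z,z],-1)
    return (p-t)@R
def proj(name,X):
    c=cams.camera_info(name);K=np.array(c["camera_matrix"])
    p=K@(np.array(c["R"])@np.array(X)+np.array(c["t"]));return p[:2]/p[2]
def save(n,img): cv2.imwrite("pics/"+n,cv2.cvtColor(img,cv2.COLOR_RGB2BGR))
E
python3 - <<'E'
from h import *
o=telemetry.get_obs();print(o)
for n in("top","side"):
    i,d=cams.camera(n);save(n+"0.png",i);np.savez("pics/"+n+"0.npz",i=i,d=d)
    print(n,cams.camera_info(n))
    for t in("relay_blue","relay_yellow","relay_green","relay_white","socket_blue","test_rack","storage_rack"):
        print(t,[(np.round(r["point"],3),round(r["confidence"],2),proj(n,r["point"]).round()) for r in finder.find_in(t,n)])
E
```

```text
{'time_s': 0.0, 'qpos': array([ 1.04441224e+00,  3.00530829e-01,  1.52156248e+00,  2.70623289e-05,
        1.32070264e+00, -6.65910280e-02]), 'joint_vel': array([ 7.94393447e-05,  7.66130705e-04, -1.39783764e-03, -5.69533188e-04,
       -7.95664463e-04, -1.88212218e-04]), 'tau': array([ 1.46060679e-04, -5.31794214e+01, -3.52752256e+01,  7.08879204e-02,
        2.41916638e-02, -5.03516742e-05]), 'ee_pos': array([0.24405706, 0.49286574, 0.4040613 ]), 'eef_rot': array([-3.14039377e+00, -1.06223719e-04,  2.68179281e+00]), 'force': array([ 0.10379255, -0.81418817,  0.17308163]), 'moment': array([ 0.04722808,  0.0082556 , -0.03213281]), 'grip_force': 0.0, 'grip_width': 0.09412905393334}
top {'camera_matrix': array([[532.52220789,   0.        , 321.50356726],
       [  0.        , 532.52220789, 239.15450406],
       [  0.        ,   0.        ,   1.        ]]), 'R': array([[-0.0099727 , -0.99985677, -0.01367414],
       [-0.99525754,  0.01124824, -0.09662247],
       [ 0.09676244,  0.0126457 , -0.99522717]]), 't': array([0.01493621, 0.47508919, 0.9339241 ])}
relay_blue [(array([0.554, 0.225
[... 1258 characters left out ...]
78350748])}
relay_blue [(array([0.554, 0.221, 0.053]), 0.95, array([340., 160.]))]
relay_yellow [(array([0.494, 0.2  , 0.049]), 0.68, array([315., 173.]))]
relay_green [(array([0.437, 0.188, 0.054]), 0.75, array([289., 179.])), (array([0.34 , 0.258, 0.04 ]), 0.75, array([236., 171.])), (array([0.443, 0.341, 0.034]), 0.73, array([277., 142.])), (array([0.463, 0.076, 0.039]), 0.68, array([315., 221.])), (array([0.289, 0.176, 0.039]), 0.55, array([216., 202.]))]
relay_white [(array([0.613, 0.227, 0.049]), 0.86, array([366., 155.])), (array([ 0.51 , -0.207,  0.011]), 0.3, array([390., 355.]))]
socket_blue []
test_rack []
storage_rack [(array([ 0.509, -0.203,  0.008]), 0.57, array([388., 354.]))]
```

```bash
python3 - <<'E'
import numpy as np,cv2
from h import save
i=np.load("pics/top0.npz")["i"]
save("c1.png",cv2.resize(i[120:380,100:300],None,fx=3,fy=3)[:600*1+180][:780][:,:600]) if 0 else save("c1.png",cv2.resize(i[130:330,100:320],(660,600)))
E
```

```text
(no output)
```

View pics/top0.png

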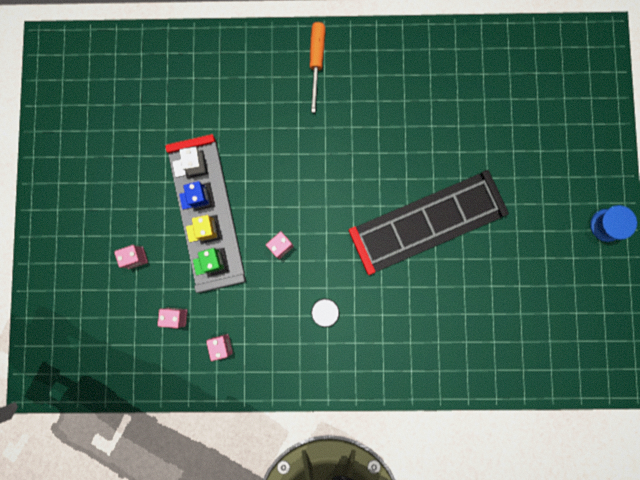

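View pics/side0.png

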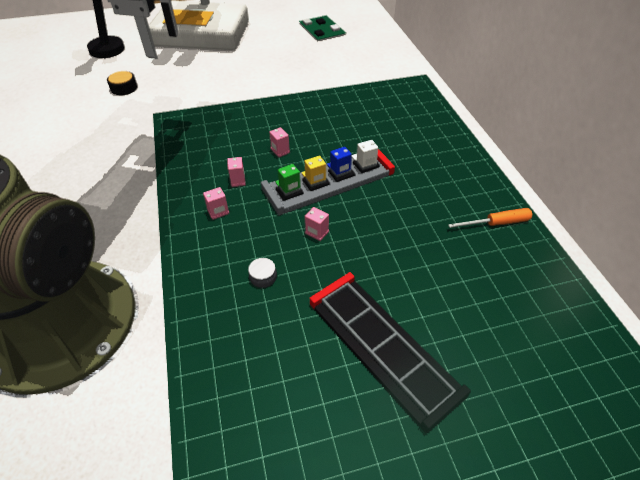

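View pics/c1.png

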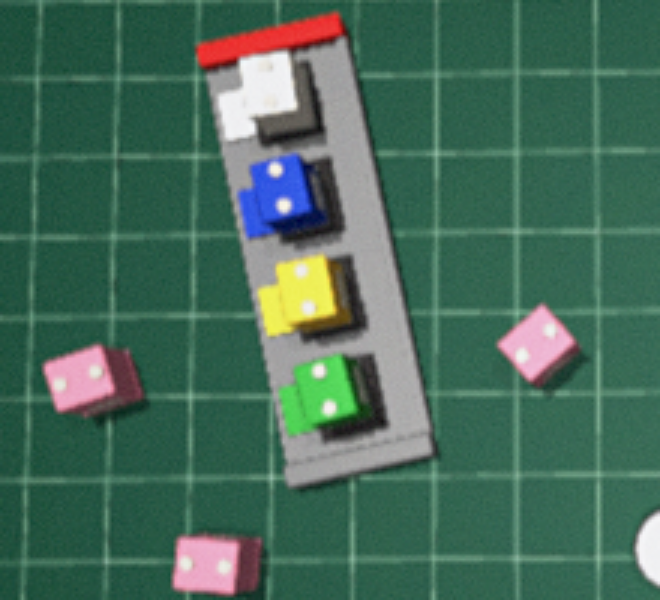

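The top view shows the test rack on the left with its red end at the top (190,143). From red the relays are white (189,160), blue (195,194), yellow (202,228) and green (209,261). The storage rack is on the right with its red end at (362,250).

The candidates shaped like relay_green are green (210,258) and pink (130,257), (173,318), (218,348) and (281,244). The green one is meant, since it has a green case and stands on the green-tabbed socket; the enlarged crop confirms it.

```bash
python3 - <<'E'
from h import *
for n in("top","side"):
    i,d=cams.camera(n)
    for c in("white","blue","yellow","green"):
        ms=finder.masks_of("relay_"+c,n)
        for m in ms:
            v,u=np.nonzero(m["region"]&(d>0))
            P=world(n,d,u,v)
            if P[:,0].min()<0.40 or not .15<P[:,1].mean()<.27: continue
            zt=np.percentile(P[:,2],90);T=P[P[:,2]>zt-.006]
            r=cv2.minAreaRect((T[:,:2]*1000).astype(np.float32))
            print(n,c,round(m["confidence"],2),len(T),"zt",zt.round(4),np.round(r[0],1),np.round(r[1],1),round(r[2],1),T.mean(0).round(4));break
    for k,lo,hi in(("test_rack",.003,.09),("storage_rack",.002,.05)):
        for m in finder.masks_of(k,n)[:1]:
            v,u=np.nonzero(m["region"]&(d>0));P=world(n,d,u,v);
            r=cv2.minAreaRect((P[:,:2]*1000).astype(np.float32))
            print(n,k,m["confidence"],len(P),np.round(r[0],1),np.round(r[1],1),round(r[2],1),"z",np.percentile(P[:,2],[5,50,95]).round(4))
    red=(i[...,0]>150)&(i[...,1]<60)&(i[...,2]<60)&(d>0)
    nn,L,S,_=cv2.connectedComponentsWithStats(red.astype(np.uint8))
    for j in range(1,nn):
        if S[j,4]>60:
            v,u=np.nonzero(L==j);P=world(n,d,u,v);T=P[P[:,2]>np.percentile(P[:,2],90)-.005]
            r=cv2.minAreaRect((T[:,:2]*1000).astype(np.float32));print(n,"red",len(T),np.round(r[0],1),np.round(r[1],1),round(r[2],1),"z",T[:,2].mean().round(4))
E
```

```text
top white 0.75 351 zt 0.0662 [617.2 240. ] [37.1 30.2] 9.1 [0.6162 0.2396 0.0647]
top blue 0.88 342 zt 0.0665 [555.3 231.7] [36.3 29.3] 13.7 [0.5547 0.2312 0.0648]
top yellow 0.88 329 zt 0.0666 [495.5 216. ] [34.8 29.7] 10.7 [0.4952 0.2158 0.0649]
top green 0.87 355 zt 0.0666 [438.1 204.3] [36.  29.5] 16.1 [0.4377 0.204  0.0648]
top test_rack 0.97 4444 [530. 226.] [287.8  96.4] 12.8 z [0.0056 0.0098 0.0219]
top storage_rack 0.92 7569 [ 507.2 -187. ] [ 93.2 286.5] 23.0 z [0.0059 0.0093 0.0204]
top red 294 [655.7 251. ] [14.6 88.4] 12.3 z 0.021
top red 78 [454.4 -61.5] [89.1 13.6] 23.6 z 0.0204
side white 0.85 183 zt 0.0665 [618.9 238.1] [39.8 33.6] 14.9 [0.6177 0.2353 0.0655]
side blue 0.78 178 zt 0.067 [556.5 228.1] [36.6 31. ] 17.9 [0.5565 0.2266 0.0659]
side yellow 0.95 189 zt 0.0671 [497.9 213.4] [36.  31.2] 14.1 [0.4978 0.2111 0.0659]
side green 0.89 205 zt 0.0671 [440.  201.6] [36.2 31.9] 12.9 [0.4394 0.1997 0.0659]
side test_rack 0.56 2277 [537.2 218.5] [298.2 105. ] 8.3 z [0.0023 0.0111 0.0229]
side storage_rack 0.95 9331 [ 510.  -185.1] [ 97.8 278.1] 22.2 z [0.0086 0.0112 0.0224]
side red 109 [660.7 235. ] [13.8 65.5] 10.9 z 0.022
side red 339 [456.5 -64.3] [89.1 14.5] 23.6 z 0.0223
```

jog_arm(rows=[{"gripper": 0.06, "slide": [-0.3, -0.04, 0.07], "spin": -0.678}, {"gripper": 0.06, "slide": [-0.3, -0.04, 0.07], "spin": -0.678}, {"gripper": 0.06, "slide": [-0.3, -0.04, 0.07], "spin": -0.678}, {"gripper": 0.06, "slide": [-0.3, -0.04, 0.07], "spin": -0.678}, {"gripper": 0.06, "slide": [-0.3, -0.04, 0.07], "spin": -0.678}, {"gripper": 0.06, "slide": [-0.3, -0.04, 0.07], "spin": -0.678}, {"gripper": 0.06, "slide": [-0.3, -0.04, 0.07], "spin": -0.678}, {"gripper": 0.06, "slide": [-0.3, -0.04, 0.07], "spin": -0.678}], squeeze=20)

```text
time_s: 2.3
ee_pos: [0.4972, 0.3218, 0.3334]
eef_rot: [-3.141, -0.001, -2.927]
force: [0.2, -0.3, -0.1]
grip_width: 0.06
grip_force: 0.0
```

```bash
cat >> h.py <<'E'
def go(x,y,z,yawdeg,cur=None):
    "slide, spin from the measured (or given x,y,z,yaw) pose, tool down"
    o=telemetry.get_obs();p=cur[:3] if cur else o["ee_pos"];w=np.radians(cur[3]) if cur else o["eef_rot"][2]
    d=np.array([x,y,z])-p;c,s=np.cos(w),np.sin(w)
    dy=(np.radians(yawdeg)-w+np.pi)%(2*np.pi)-np.pi
    print("slide",np.round([c*d[0]+s*d[1],s*d[0]-c*d[1],-d[2]],4),"spin",round(-dy,4))
E
python3 - <<'E'
from h import *
o=telemetry.get_obs();print(o["ee_pos"],o["eef_rot"],o["qpos"])
go(.618,.239,.33,192.5)
S=[(.471,-.0996),(.4957,-.1565),(.5203,-.2135),(.5449,-.2704)];T=[(.618,.239),(.556,.230),(.4965,.215),(.439,.203)]
for i in range(4):
    print(i,"to bay");go(*S[i],.33,113.4,(*T[i],.33,192.5))
    if i<3: print("to next");go(*T[i+1],.33,192.5,(*S[i],.33,113.4))
E
```

```text
[0.49723176 0.32181695 0.33338065] [-3.14086748e+00 -1.46046682e-03 -2.92694492e+00] [ 5.12614805e-01  4.57499342e-01  1.47586718e+00 -2.82670526e-04
  1.20983515e+00 -1.27272974e+00]
slide [-0.1004 -0.1066  0.0034] spin -0.0035
0 to bay
slide [ 0.2168 -0.2988 -0.    ] spin 1.3806
to next
slide [ 0.2687  0.2089 -0.    ] spin -1.3806
1 to bay
slide [ 0.1425 -0.3643 -0.    ] spin 1.3806
to next
slide [ 0.3406  0.1483 -0.    ] spin -1.3806
2 to bay
slide [ 0.0695 -0.4235 -0.    ] spin 1.3806
to next
slide [ 0.4145  0.0908 -0.    ] spin -1.3806
3 to bay
slide [-0.0009 -0.4851 -0.    ] spin 1.3806
```

jog_arm(rows=[{"gripper": 0.06, "slide": [-0.1, -0.107, 0.003], "spin": -0.003}, {"gripper": 0.06, "slide": [-0.1, -0.107, 0.003], "spin": -0.003}, {"gripper": 0.06, "slide": [-0.1, -0.107, 0.003], "spin": -0.003}, {"gripper": 0.06, "slide": [-0.1, -0.107, 0.003], "spin": -0.003}, {"gripper": 0.06, "slide": [-0.1, -0.107, 0.003], "spin": -0.003}, {"gripper": 0.06, "slide": [-0.1, -0.107, 0.003], "spin": -0.003}])

```text
time_s: 2.9
ee_pos: [0.615, 0.2424, 0.3319]
eef_rot: [3.141, -0.0, -2.919]
force: [-0.5, 0.1, 0.5]
grip_width: 0.0599
grip_force: 0.0
```

```bash
python3 - <<'E'
from h import *
i,d=cams.camera("side");save("s1.png",cv2.resize(i[60:260,220:460],(720,600)));go(.618,.239,.228,192.5)
E
```

```text
slide [-0.0023 -0.004   0.104 ] spin 0.0047
```

View pics/s1.png

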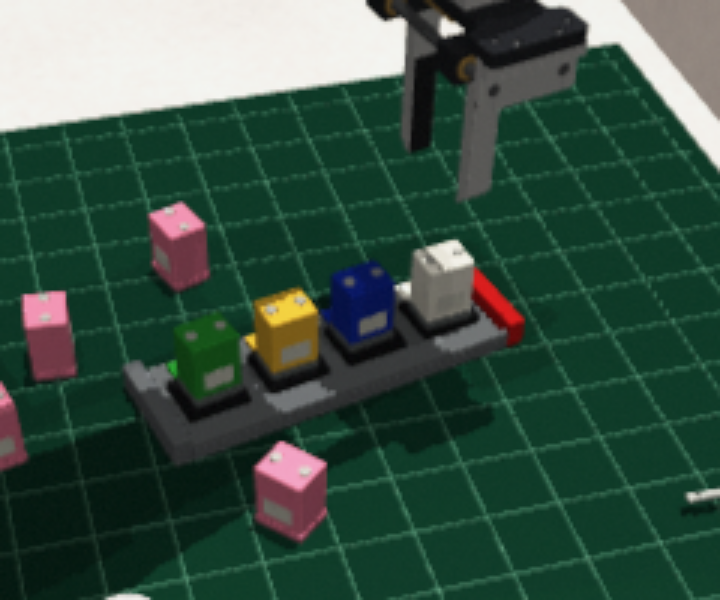

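The crop shows the open fingers above the white relay (crop 445,270), straddling its width. I'll descend and grip.

jog_arm(rows=[{"gripper": 0.06, "slide": [-0.001, -0.001, 0.05], "spin": 0}, {"gripper": 0.06, "slide": [-0.001, -0.001, 0.08], "spin": 0}, {"gripper": 0.06, "slide": [-0.001, -0.001, 0.102], "spin": 0}, {"gripper": 0.06, "slide": [-0.001, -0.001, 0.102], "spin": 0}, {"gripper": 0.06, "slide": [-0.001, -0.001, 0.102], "spin": 0}, {"gripper": 0.02, "slide": [-0.001, -0.001, 0.102], "spin": 0}, {"gripper": 0.02, "slide": [-0.001, -0.001, 0.102], "spin": 0}, {"gripper": 0.02, "slide": [-0.001, -0.001, 0.102], "spin": 0}], squeeze=20)

```text
time_s: 3.75
ee_pos: [0.6172, 0.2404, 0.2307]
eef_rot: [3.141, 0.001, -2.92]
force: [0.3, -0.1, 0.1]
grip_width: 0.0396
grip_force: 0.0
```

jog_arm(rows=[{"gripper": 0.02, "slide": [0, 0, 0], "spin": 0}, {"gripper": 0.02, "slide": [0, 0, 0], "spin": 0}, {"gripper": 0.02, "slide": [0, 0, 0], "spin": 0}, {"gripper": 0.02, "slide": [0, 0, -0.03], "spin": 0}, {"gripper": 0.02, "slide": [0, 0, -0.07], "spin": 0}, {"gripper": 0.02, "slide": [0, 0, -0.102], "spin": 0}, {"gripper": 0.02, "slide": [0, 0, -0.102], "spin": 0}, {"gripper": 0.02, "slide": [0, 0, -0.102], "spin": 0}])

```text
time_s: 4.55
ee_pos: [0.617, 0.2403, 0.3313]
eef_rot: [3.142, -0.0, -2.92]
force: [0.1, 0.4, -2.4]
grip_width: 0.0302
grip_force: 19.7
```

```bash
python3 - <<'E'
from h import *
go(.471,-.0996,.33,113.4)
E
```

```text
slide [ 0.217  -0.2996  0.0013] spin 1.3836
```

jog_arm(rows=[{"gripper": 0.02, "slide": [0.03, -0.04, 0], "spin": 0.15}, {"gripper": 0.02, "slide": [0.055, -0.076, 0], "spin": 0.3}, {"gripper": 0.02, "slide": [0.08, -0.112, 0], "spin": 0.45}, {"gripper": 0.02, "slide": [0.105, -0.148, 0], "spin": 0.6}, {"gripper": 0.02, "slide": [0.13, -0.184, 0], "spin": 0.75}, {"gripper": 0.02, "slide": [0.155, -0.22, 0], "spin": 0.9}, {"gripper": 0.02, "slide": [0.18, -0.255, 0], "spin": 1.05}, {"gripper": 0.02, "slide": [0.2, -0.28, 0], "spin": 1.2}])

```text
time_s: 5.35
ee_pos: [0.4821, -0.0786, 0.33]
eef_rot: [-3.139, -0.002, 2.156]
force: [0.2, -0.3, -1.5]
grip_width: 0.03
grip_force: 19.7
```

```bash
python3 - <<'E'
from h import *
go(.471,-.0996,.33,113.4)
E
```

```text
slide [-0.0114 -0.0209 -0.    ] spin 0.1765
```

jog_arm(rows=[{"gripper": 0.02, "slide": [-0.011, -0.018, 0], "spin": 0.15}, {"gripper": 0.02, "slide": [-0.011, -0.018, 0], "spin": 0.17}, {"gripper": 0.02, "slide": [-0.011, -0.018, 0], "spin": 0.17}, {"gripper": 0.02, "slide": [-0.011, -0.018, 0], "spin": 0.17}, {"gripper": 0.02, "slide": [-0.011, -0.018, 0], "spin": 0.17}])

```text
time_s: 5.85
ee_pos: [0.4749, -0.0951, 0.3313]
eef_rot: [-3.141, -0.0, 1.996]
force: [-0.1, -0.7, -0.9]
grip_width: 0.0299
grip_force: 19.7
```

```bash
python3 - <<'E'
from h import *
go(.471,-.0996,.224,113.4)
i,d=cams.camera("side");save("s2.png",i[160:440,250:500].repeat(2,0).repeat(2,1))
E
```

```text
slide [-0.0024 -0.0054  0.1073] spin 0.0165
```

View pics/s2.png

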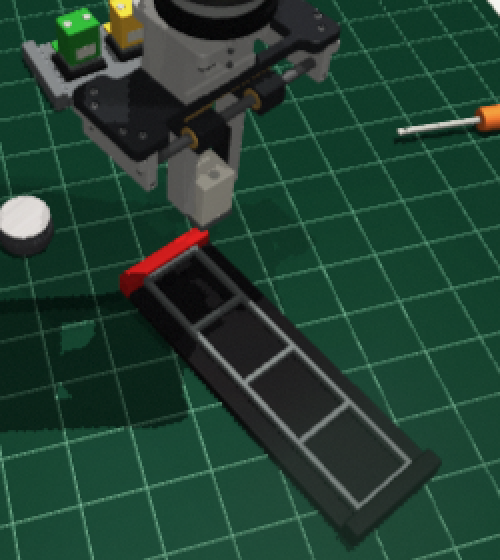

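The view shows the white relay held upright, above the red-end bay (crop 190,290). I'll lower and release.

jog_arm(rows=[{"gripper": 0.02, "slide": [-0.002, -0.005, 0.04], "spin": 0.016}, {"gripper": 0.02, "slide": [-0.002, -0.005, 0.07], "spin": 0.016}, {"gripper": 0.02, "slide": [-0.002, -0.005, 0.09], "spin": 0.016}, {"gripper": 0.02, "slide": [-0.002, -0.005, 0.1], "spin": 0.016}, {"gripper": 0.02, "slide": [-0.002, -0.005, 0.106], "spin": 0.016}, {"gripper": 0.02, "slide": [-0.002, -0.005, 0.106], "spin": 0.016}, {"gripper": 0.02, "slide": [-0.002, -0.005, 0.106], "spin": 0.016}])

```text
time_s: 6.6
ee_pos: [0.4712, -0.0998, 0.2265]
eef_rot: [3.141, 0.001, 1.977]
force: [-0.3, -0.4, -1.6]
grip_width: 0.0305
grip_force: 19.7
```

jog_arm(rows=[{"gripper": 0.06, "slide": [0, 0, 0], "spin": 0}, {"gripper": 0.06, "slide": [0, 0, 0], "spin": 0}, {"gripper": 0.06, "slide": [0, 0, 0], "spin": 0}, {"gripper": 0.06, "slide": [0, 0, -0.04], "spin": 0}, {"gripper": 0.06, "slide": [0, 0, -0.08], "spin": 0}, {"gripper": 0.06, "slide": [0, 0, -0.106], "spin": 0}, {"gripper": 0.06, "slide": [0.04, 0.03, -0.106], "spin": -0.1}, {"gripper": 0.06, "slide": [0.08, 0.06, -0.106], "spin": -0.25}])

```text
time_s: 7.4
ee_pos: [0.4945, -0.0021, 0.333]
eef_rot: [3.14, 0.002, 2.228]
force: [1.7, -1.3, 0.9]
grip_width: 0.0604
grip_force: 0.0
```

```bash
python3 - <<'E'
from h import *
go(.556,.230,.33,192.5)
E
```

```text
slide [0.1463 0.1905 0.003 ] spin -1.1319
```

jog_arm(rows=[{"gripper": 0.06, "slide": [0.025, 0.03, 0.003], "spin": -0.14}, {"gripper": 0.06, "slide": [0.05, 0.06, 0.003], "spin": -0.28}, {"gripper": 0.06, "slide": [0.075, 0.09, 0.003], "spin": -0.42}, {"gripper": 0.06, "slide": [0.1, 0.12, 0.003], "spin": -0.56}, {"gripper": 0.06, "slide": [0.12, 0.15, 0.003], "spin": -0.7}, {"gripper": 0.06, "slide": [0.135, 0.175, 0.003], "spin": -0.84}, {"gripper": 0.06, "slide": [0.14, 0.185, 0.003], "spin": -0.98}, {"gripper": 0.06, "slide": [0.14, 0.185, 0.003], "spin": -1.1}])

```text
time_s: 8.2
ee_pos: [0.5558, 0.2227, 0.3285]
eef_rot: [3.141, -0.0, -2.949]
force: [0.0, -0.3, 0.8]
grip_width: 0.0604
grip_force: 0.0
```

jog_arm(rows=[{"gripper": 0.06, "slide": [0, 0, 0], "spin": 0}, {"gripper": 0.06, "slide": [0, 0, 0], "spin": 0}])

```text
time_s: 8.4
ee_pos: [0.5556, 0.221, 0.3287]
eef_rot: [-3.142, 0.0, -2.96]
force: [0.2, -0.4, -0.1]
grip_width: 0.0597
grip_force: 0.0
```

```bash
python3 - <<'E'
from h import *
go(.556,.230,.229,192.5)
i,d=cams.camera("side");save("s3.png",np.hstack([cv2.resize(i[110:230,250:410],(400,300)),cv2.resize(i[260:380,300:460],(400,300))]))
E
```

```text
slide [-0.002   0.0087  0.0997] spin -0.0367
```

View pics/s3.png

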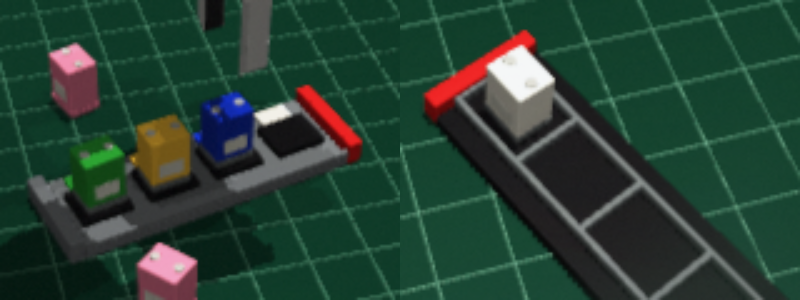

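White stands upright in the first bay (right crop 520,95), and the gripper is over blue (left crop 228,130). Next I'll pick blue.

jog_arm(rows=[{"gripper": 0.06, "slide": [-0.002, 0.009, 0], "spin": -0.037}, {"gripper": 0.06, "slide": [-0.002, 0.009, 0.04], "spin": -0.037}, {"gripper": 0.06, "slide": [-0.002, 0.009, 0.08], "spin": -0.037}, {"gripper": 0.06, "slide": [-0.002, 0.009, 0.1], "spin": -0.037}, {"gripper": 0.06, "slide": [-0.002, 0.009, 0.1], "spin": -0.037}, {"gripper": 0.02, "slide": [-0.002, 0.009, 0.1], "spin": -0.037}, {"gripper": 0.02, "slide": [-0.002, 0.009, 0.1], "spin": -0.037}, {"gripper": 0.02, "slide": [-0.002, 0.009, 0.1], "spin": -0.037}])

```text
time_s: 9.25
ee_pos: [0.5562, 0.2306, 0.2302]
eef_rot: [3.141, 0.002, -2.919]
force: [-0.2, -0.3, -0.5]
grip_width: 0.039
grip_force: 0.0
```

jog_arm(rows=[{"gripper": 0.02, "slide": [0, 0, 0], "spin": 0}, {"gripper": 0.02, "slide": [0, 0, 0], "spin": 0}, {"gripper": 0.02, "slide": [0, 0, 0], "spin": 0}, {"gripper": 0.02, "slide": [0, 0, -0.03], "spin": 0}, {"gripper": 0.02, "slide": [0, 0, -0.07], "spin": 0}, {"gripper": 0.02, "slide": [0, 0, -0.102], "spin": 0}, {"gripper": 0.02, "slide": [0, 0, -0.102], "spin": 0}, {"gripper": 0.02, "slide": [0, 0, -0.102], "spin": 0}])

```text
time_s: 10.05
ee_pos: [0.5558, 0.2303, 0.3306]
eef_rot: [3.142, 0.0, -2.919]
force: [0.6, 0.3, -2.1]
grip_width: 0.0301
grip_force: 20.0
```

jog_arm(rows=[{"gripper": 0.02, "slide": [0.02, -0.04, 0], "spin": 0.15}, {"gripper": 0.02, "slide": [0.035, -0.085, 0], "spin": 0.3}, {"gripper": 0.02, "slide": [0.052, -0.13, 0], "spin": 0.45}, {"gripper": 0.02, "slide": [0.07, -0.175, 0], "spin": 0.6}, {"gripper": 0.02, "slide": [0.087, -0.22, 0], "spin": 0.75}, {"gripper": 0.02, "slide": [0.105, -0.265, 0], "spin": 0.9}, {"gripper": 0.02, "slide": [0.12, -0.31, 0], "spin": 1.05}, {"gripper": 0.02, "slide": [0.138, -0.35, 0], "spin": 1.2}])

```text
time_s: 10.85
ee_pos: [0.4978, -0.1434, 0.3291]
eef_rot: [-3.14, -0.002, 2.157]
force: [0.6, 0.2, -1.4]
grip_width: 0.0301
grip_force: 19.9
```

```bash
python3 - <<'E'
from h import *
go(.4957,-.1565,.33,113.4)
E
```

```text
slide [-0.0098 -0.0089 -0.0009] spin 0.178
```

jog_arm(rows=[{"gripper": 0.02, "slide": [-0.009, -0.004, 0], "spin": 0.15}, {"gripper": 0.02, "slide": [-0.009, -0.004, 0], "spin": 0.18}, {"gripper": 0.02, "slide": [-0.009, -0.004, 0], "spin": 0.18}, {"gripper": 0.02, "slide": [-0.009, -0.004, 0], "spin": 0.18}, {"gripper": 0.02, "slide": [-0.009, -0.004, 0], "spin": 0.18}])

```text
time_s: 11.35
ee_pos: [0.5003, -0.1502, 0.3304]
eef_rot: [-3.141, -0.0, 1.987]
force: [-0.0, 0.7, -1.3]
grip_width: 0.0298
grip_force: 20.0
```

```bash
python3 - <<'E'
from h import *
go(.4957,-.1565,.2245,113.4)
E
```

```text
slide [-0.0039 -0.0068  0.1059] spin 0.0082
```

jog_arm(rows=[{"gripper": 0.02, "slide": [-0.004, -0.007, 0.04], "spin": 0.008}, {"gripper": 0.02, "slide": [-0.004, -0.007, 0.07], "spin": 0.008}, {"gripper": 0.02, "slide": [-0.004, -0.007, 0.09], "spin": 0.008}, {"gripper": 0.02, "slide": [-0.004, -0.007, 0.1], "spin": 0.008}, {"gripper": 0.02, "slide": [-0.004, -0.007, 0.106], "spin": 0.008}, {"gripper": 0.02, "slide": [-0.004, -0.007, 0.106], "spin": 0.008}, {"gripper": 0.02, "slide": [-0.004, -0.007, 0.106], "spin": 0.008}, {"gripper": 0.02, "slide": [-0.004, -0.007, 0.106], "spin": 0.008}])

```text
time_s: 12.15
ee_pos: [0.4956, -0.1576, 0.2256]
eef_rot: [3.141, 0.001, 1.976]
force: [-0.4, -0.2, -1.8]
grip_width: 0.0298
grip_force: 20.0
```

jog_arm(rows=[{"gripper": 0.06, "slide": [0, 0, 0], "spin": 0}, {"gripper": 0.06, "slide": [0, 0, 0], "spin": 0}, {"gripper": 0.06, "slide": [0, 0, 0], "spin": 0}, {"gripper": 0.06, "slide": [0, 0, -0.04], "spin": 0}, {"gripper": 0.06, "slide": [0, 0, -0.08], "spin": 0}, {"gripper": 0.06, "slide": [0, 0, -0.106], "spin": 0}, {"gripper": 0.06, "slide": [0.04, 0.018, -0.106], "spin": -0.1}, {"gripper": 0.06, "slide": [0.08, 0.036, -0.106], "spin": -0.25}])

```text
time_s: 12.95
ee_pos: [0.4967, -0.0694, 0.3316]
eef_rot: [3.14, 0.001, 2.228]
force: [0.5, 1.2, -1.9]
grip_width: 0.0602
grip_force: 0.0
```

```bash
python3 - <<'E'
from h import *
go(.4965,.215,.33,192.5)
E
```

```text
slide [0.2254 0.1734 0.0016] spin -1.1322
```

jog_arm(rows=[{"gripper": 0.06, "slide": [0.035, 0.025, 0.001], "spin": -0.14}, {"gripper": 0.06, "slide": [0.07, 0.05, 0.001], "spin": -0.28}, {"gripper": 0.06, "slide": [0.105, 0.08, 0.001], "spin": -0.42}, {"gripper": 0.06, "slide": [0.14, 0.108, 0.001], "spin": -0.56}, {"gripper": 0.06, "slide": [0.175, 0.136, 0.001], "spin": -0.7}, {"gripper": 0.06, "slide": [0.205, 0.16, 0.001], "spin": -0.84}, {"gripper": 0.06, "slide": [0.217, 0.169, 0.001], "spin": -0.98}, {"gripper": 0.06, "slide": [0.217, 0.169, 0.001], "spin": -1.1}])

```text
time_s: 13.75
ee_pos: [0.4984, 0.2073, 0.3296]
eef_rot: [3.141, -0.0, -2.949]
force: [0.0, -0.7, -0.4]
grip_width: 0.0599
grip_force: 0.0
```

jog_arm(rows=[{"gripper": 0.06, "slide": [0, 0, 0], "spin": -0.02}, {"gripper": 0.06, "slide": [0, 0, 0], "spin": -0.02}, {"gripper": 0.06, "slide": [0, 0, 0], "spin": -0.02}])

```text
time_s: 14.05
ee_pos: [0.4989, 0.2048, 0.3297]
eef_rot: [3.142, 0.0, -2.941]
force: [-1.6, 0.2, 0.0]
grip_width: 0.0602
grip_force: 0.0
```

```bash
python3 - <<'E'
from h import *
go(.4965,.215,.229,192.5)
i,d=cams.camera("side");save("s4.png",np.hstack([cv2.resize(i[110:230,250:410],(400,300)),cv2.resize(i[260:380,300:460],(400,300))]))
E
```

```text
slide [0.0003 0.0105 0.1007] spin -0.0175
```

View pics/s4.png

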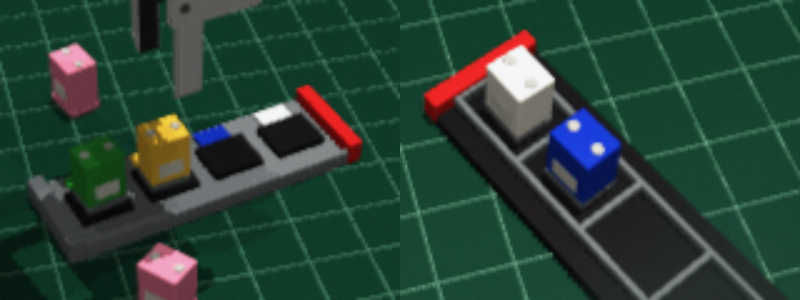

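Blue stands in bay 2 (right crop 583,155), and the gripper is above yellow (left crop 165,150). Next I'll pick yellow.

jog_arm(rows=[{"gripper": 0.06, "slide": [0, 0.01, 0], "spin": -0.017}, {"gripper": 0.06, "slide": [0, 0.01, 0.04], "spin": -0.017}, {"gripper": 0.06, "slide": [0, 0.01, 0.08], "spin": -0.017}, {"gripper": 0.06, "slide": [0, 0.01, 0.101], "spin": -0.017}, {"gripper": 0.06, "slide": [0, 0.01, 0.101], "spin": -0.017}, {"gripper": 0.02, "slide": [0, 0.01, 0.101], "spin": -0.017}, {"gripper": 0.02, "slide": [0, 0.01, 0.101], "spin": -0.017}, {"gripper": 0.02, "slide": [0, 0.01, 0.101], "spin": -0.017}])

```text
time_s: 14.9
ee_pos: [0.497, 0.2151, 0.2301]
eef_rot: [3.141, 0.002, -2.92]
force: [-0.8, -0.1, 0.1]
grip_width: 0.039
grip_force: 0.0
```

jog_arm(rows=[{"gripper": 0.02, "slide": [0, 0, 0], "spin": 0}, {"gripper": 0.02, "slide": [0, 0, 0], "spin": 0}, {"gripper": 0.02, "slide": [0, 0, 0], "spin": 0}, {"gripper": 0.02, "slide": [0, 0, -0.03], "spin": 0}, {"gripper": 0.02, "slide": [0, 0, -0.07], "spin": 0}, {"gripper": 0.02, "slide": [0, 0, -0.102], "spin": 0}, {"gripper": 0.02, "slide": [0, 0, -0.102], "spin": 0}, {"gripper": 0.02, "slide": [0, 0, -0.102], "spin": 0}])

```text
time_s: 15.7
ee_pos: [0.4966, 0.2149, 0.3307]
eef_rot: [3.142, 0.001, -2.92]
force: [-0.9, 0.6, -2.0]
grip_width: 0.0298
grip_force: 19.9
```

jog_arm(rows=[{"gripper": 0.02, "slide": [0.008, -0.04, 0], "spin": 0.14}, {"gripper": 0.02, "slide": [0.014, -0.085, 0], "spin": 0.28}, {"gripper": 0.02, "slide": [0.021, -0.13, 0], "spin": 0.42}, {"gripper": 0.02, "slide": [0.029, -0.175, 0], "spin": 0.56}, {"gripper": 0.02, "slide": [0.036, -0.22, 0], "spin": 0.7}, {"gripper": 0.02, "slide": [0.043, -0.265, 0], "spin": 0.84}, {"gripper": 0.02, "slide": [0.05, -0.31, 0], "spin": 0.98}, {"gripper": 0.02, "slide": [0.058, -0.355, 0], "spin": 1.12}])

```text
time_s: 16.5
ee_pos: [0.5177, -0.1459, 0.329]
eef_rot: [-3.14, -0.002, 2.237]
force: [0.3, 0.3, -0.7]
grip_width: 0.0302
grip_force: 19.9
```

```bash
python3 - <<'E'
from h import *
go(.5203,-.2135,.33,113.4)
E
```

```text
slide [-0.0547 -0.0397 -0.001 ] spin 0.2578
```

jog_arm(rows=[{"gripper": 0.02, "slide": [-0.035, -0.025, 0], "spin": 0.13}, {"gripper": 0.02, "slide": [-0.053, -0.036, 0], "spin": 0.25}, {"gripper": 0.02, "slide": [-0.053, -0.036, 0], "spin": 0.25}, {"gripper": 0.02, "slide": [-0.053, -0.036, 0], "spin": 0.25}, {"gripper": 0.02, "slide": [-0.053, -0.036, 0], "spin": 0.25}, {"gripper": 0.02, "slide": [-0.053, -0.036, 0], "spin": 0.25}])

```text
time_s: 17.1
ee_pos: [0.523, -0.2069, 0.3304]
eef_rot: [-3.141, -0.0, 1.995]
force: [-1.4, 0.6, -0.0]
grip_width: 0.0305
grip_force: 19.9
```

```bash
python3 - <<'E'
from h import *
go(.5203,-.2135,.2245,113.4)
E
```

```text
slide [-0.0049 -0.0051  0.1059] spin 0.0162
```

jog_arm(rows=[{"gripper": 0.02, "slide": [-0.005, -0.005, 0.04], "spin": 0.016}, {"gripper": 0.02, "slide": [-0.005, -0.005, 0.07], "spin": 0.016}, {"gripper": 0.02, "slide": [-0.005, -0.005, 0.09], "spin": 0.016}, {"gripper": 0.02, "slide": [-0.005, -0.005, 0.1], "spin": 0.016}, {"gripper": 0.02, "slide": [-0.005, -0.005, 0.106], "spin": 0.016}, {"gripper": 0.02, "slide": [-0.005, -0.005, 0.106], "spin": 0.016}, {"gripper": 0.02, "slide": [-0.005, -0.005, 0.106], "spin": 0.016}, {"gripper": 0.02, "slide": [-0.005, -0.005, 0.106], "spin": 0.016}])

```text
time_s: 17.9
ee_pos: [0.5206, -0.2146, 0.2256]
eef_rot: [3.141, 0.001, 1.977]
force: [-0.1, -0.4, -0.9]
grip_width: 0.0298
grip_force: 19.9
```

jog_arm(rows=[{"gripper": 0.06, "slide": [0, 0, 0], "spin": 0}, {"gripper": 0.06, "slide": [0, 0, 0], "spin": 0}, {"gripper": 0.06, "slide": [0, 0, 0], "spin": 0}, {"gripper": 0.06, "slide": [0, 0, -0.04], "spin": 0}, {"gripper": 0.06, "slide": [0, 0, -0.08], "spin": 0}, {"gripper": 0.06, "slide": [0, 0, -0.106], "spin": 0}, {"gripper": 0.06, "slide": [0.045, 0.01, -0.106], "spin": -0.1}, {"gripper": 0.06, "slide": [0.09, 0.02, -0.106], "spin": -0.25}])

```text
time_s: 18.7
ee_pos: [0.5027, -0.1235, 0.3314]
eef_rot: [3.141, 0.001, 2.229]
force: [1.3, 0.6, 0.4]
grip_width: 0.0602
grip_force: 0.0
```

```bash
python3 - <<'E'
from h import *
go(.439,.203,.33,192.5)
E
```

```text
slide [0.2973 0.1493 0.0014] spin -1.1308
```

jog_arm(rows=[{"gripper": 0.06, "slide": [0.04, 0.02, 0.001], "spin": -0.14}, {"gripper": 0.06, "slide": [0.08, 0.04, 0.001], "spin": -0.28}, {"gripper": 0.06, "slide": [0.12, 0.06, 0.001], "spin": -0.42}, {"gripper": 0.06, "slide": [0.16, 0.08, 0.001], "spin": -0.56}, {"gripper": 0.06, "slide": [0.2, 0.1, 0.001], "spin": -0.7}, {"gripper": 0.06, "slide": [0.24, 0.12, 0.001], "spin": -0.84}, {"gripper": 0.06, "slide": [0.275, 0.138, 0.001], "spin": -0.98}, {"gripper": 0.06, "slide": [0.292, 0.147, 0.001], "spin": -1.1}])

```text
time_s: 19.5
ee_pos: [0.4407, 0.1995, 0.3299]
eef_rot: [3.141, 0.0, -2.949]
force: [-0.4, -0.5, 0.3]
grip_width: 0.0601
grip_force: 0.0
```

jog_arm(rows=[{"gripper": 0.06, "slide": [0, 0, 0], "spin": -0.02}, {"gripper": 0.06, "slide": [0, 0, 0], "spin": -0.02}, {"gripper": 0.06, "slide": [0, 0, 0], "spin": -0.02}])

```text
time_s: 19.8
ee_pos: [0.4418, 0.1962, 0.3297]
eef_rot: [-3.141, 0.0, -2.94]
force: [0.4, -0.5, 0.3]
grip_width: 0.06
grip_force: 0.0
```

```bash
python3 - <<'E'
from h import *
go(.439,.203,.229,192.5)
i,d=cams.camera("side");save("s5.png",np.hstack([cv2.resize(i[110:230,250:410],(400,300)),cv2.resize(i[280:400,320:480],(400,300))]))
E
```

```text
slide [0.0014 0.0073 0.1007] spin -0.0163
```

View pics/s5.png

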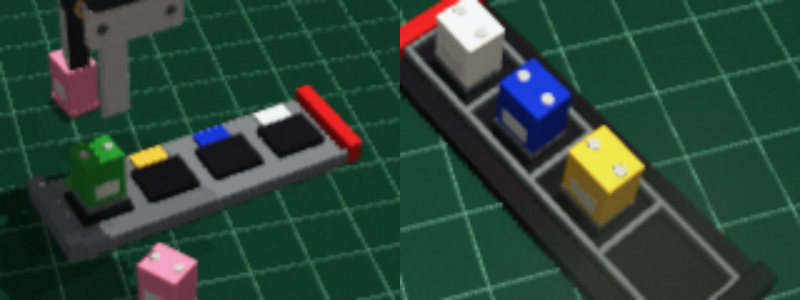

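Yellow stands in bay 3 (right crop 602,175), and the gripper is above green (left crop 98,170). Next I'll pick green.

jog_arm(rows=[{"gripper": 0.06, "slide": [0.001, 0.007, 0], "spin": -0.016}, {"gripper": 0.06, "slide": [0.001, 0.007, 0.04], "spin": -0.016}, {"gripper": 0.06, "slide": [0.001, 0.007, 0.08], "spin": -0.016}, {"gripper": 0.06, "slide": [0.001, 0.007, 0.101], "spin": -0.016}, {"gripper": 0.06, "slide": [0.001, 0.007, 0.101], "spin": -0.016}, {"gripper": 0.02, "slide": [0.001, 0.007, 0.101], "spin": -0.016}, {"gripper": 0.02, "slide": [0.001, 0.007, 0.101], "spin": -0.016}, {"gripper": 0.02, "slide": [0.001, 0.007, 0.101], "spin": -0.016}])

```text
time_s: 20.65
ee_pos: [0.4395, 0.2038, 0.2299]
eef_rot: [3.141, 0.002, -2.921]
force: [-0.0, -1.0, 0.3]
grip_width: 0.0396
grip_force: 0.0
```

jog_arm(rows=[{"gripper": 0.02, "slide": [0, 0, 0], "spin": 0}, {"gripper": 0.02, "slide": [0, 0, 0], "spin": 0}, {"gripper": 0.02, "slide": [0, 0, 0], "spin": 0}, {"gripper": 0.02, "slide": [0, 0, -0.03], "spin": 0}, {"gripper": 0.02, "slide": [0, 0, -0.07], "spin": 0}, {"gripper": 0.02, "slide": [0, 0, -0.102], "spin": 0}, {"gripper": 0.02, "slide": [0, 0, -0.102], "spin": 0}, {"gripper": 0.02, "slide": [0, 0, -0.102], "spin": 0}])

```text
time_s: 21.45
ee_pos: [0.439, 0.2036, 0.3306]
eef_rot: [3.141, 0.001, -2.92]
force: [0.1, -0.3, -2.2]
grip_width: 0.0305
grip_force: 19.7
```

jog_arm(rows=[{"gripper": 0.02, "slide": [0, -0.04, 0], "spin": 0.14}, {"gripper": 0.02, "slide": [0, -0.085, 0], "spin": 0.28}, {"gripper": 0.02, "slide": [0, -0.13, 0], "spin": 0.42}, {"gripper": 0.02, "slide": [0, -0.175, 0], "spin": 0.56}, {"gripper": 0.02, "slide": [0, -0.22, 0], "spin": 0.7}, {"gripper": 0.02, "slide": [0, -0.265, 0], "spin": 0.84}, {"gripper": 0.02, "slide": [0, -0.31, 0], "spin": 0.98}, {"gripper": 0.02, "slide": [0, -0.355, 0], "spin": 1.12}])

```text
time_s: 22.25
ee_pos: [0.5169, -0.1446, 0.3288]
eef_rot: [-3.14, -0.002, 2.237]
force: [1.3, 1.0, -1.1]
grip_width: 0.0298
grip_force: 19.7
```

```bash
python3 - <<'E'
from h import *
go(.5449,-.2704,.33,113.4)
E
```

```text
slide [-0.1162 -0.0558 -0.0012] spin 0.2577
```

jog_arm(rows=[{"gripper": 0.02, "slide": [-0.035, -0.017, 0], "spin": 0.13}, {"gripper": 0.02, "slide": [-0.07, -0.033, 0], "spin": 0.25}, {"gripper": 0.02, "slide": [-0.1, -0.048, 0], "spin": 0.25}, {"gripper": 0.02, "slide": [-0.113, -0.053, 0], "spin": 0.25}, {"gripper": 0.02, "slide": [-0.113, -0.053, 0], "spin": 0.25}, {"gripper": 0.02, "slide": [-0.113, -0.053, 0], "spin": 0.25}, {"gripper": 0.02, "slide": [-0.113, -0.053, 0], "spin": 0.25}])

```text
time_s: 22.95
ee_pos: [0.546, -0.2627, 0.3304]
eef_rot: [-3.141, -0.001, 1.994]
force: [0.4, 1.1, -1.0]
grip_width: 0.0302
grip_force: 19.7
```

```bash
python3 - <<'E'
from h import *
go(.5449,-.2704,.2245,113.4)
E
```

```text
slide [-0.0065 -0.0041  0.1059] spin 0.015
```

jog_arm(rows=[{"gripper": 0.02, "slide": [-0.006, -0.004, 0.04], "spin": 0.015}, {"gripper": 0.02, "slide": [-0.006, -0.004, 0.07], "spin": 0.015}, {"gripper": 0.02, "slide": [-0.006, -0.004, 0.09], "spin": 0.015}, {"gripper": 0.02, "slide": [-0.006, -0.004, 0.1], "spin": 0.015}, {"gripper": 0.02, "slide": [-0.006, -0.004, 0.106], "spin": 0.015}, {"gripper": 0.02, "slide": [-0.006, -0.004, 0.106], "spin": 0.015}, {"gripper": 0.02, "slide": [-0.006, -0.004, 0.106], "spin": 0.015}, {"gripper": 0.02, "slide": [-0.006, -0.004, 0.106], "spin": 0.015}])

```text
time_s: 23.75
ee_pos: [0.5449, -0.2712, 0.2257]
eef_rot: [3.141, 0.001, 1.978]
force: [0.9, -0.5, -0.9]
grip_width: 0.0302
grip_force: 19.7
```

jog_arm(rows=[{"gripper": 0.06, "slide": [0, 0, 0], "spin": 0}, {"gripper": 0.06, "slide": [0, 0, 0], "spin": 0}, {"gripper": 0.06, "slide": [0, 0, 0], "spin": 0}, {"gripper": 0.06, "slide": [0, 0, -0.04], "spin": 0}, {"gripper": 0.06, "slide": [0, 0, -0.08], "spin": 0}, {"gripper": 0.06, "slide": [0, 0, -0.12], "spin": 0}, {"gripper": 0.06, "slide": [0.045, 0.01, -0.13], "spin": 0}, {"gripper": 0.06, "slide": [0.09, 0.02, -0.13], "spin": 0}])

```text
time_s: 24.55
ee_pos: [0.5271, -0.1801, 0.3567]
eef_rot: [3.139, 0.003, 1.976]
force: [1.2, 0.7, -1.1]
grip_width: 0.0597
grip_force: 0.0
```

jog_arm(rows=[{"gripper": 0.06, "slide": [0.045, 0, 0], "spin": 0}, {"gripper": 0.06, "slide": [0.09, 0, 0], "spin": 0}, {"gripper": 0.06, "slide": [0.135, 0, 0], "spin": 0}, {"gripper": 0.06, "slide": [0.18, 0, 0], "spin": 0}, {"gripper": 0.06, "slide": [0.225, 0, 0], "spin": 0}, {"gripper": 0.06, "slide": [0.25, 0, 0], "spin": 0}, {"gripper": 0.06, "slide": [0.25, 0, 0], "spin": 0}, {"gripper": 0.06, "slide": [0.25, 0, 0], "spin": 0}])

```text
time_s: 25.35
ee_pos: [0.4286, 0.049, 0.355]
eef_rot: [3.141, 0.0, 1.979]
force: [1.0, -0.7, 0.6]
grip_width: 0.0602
grip_force: 0.0
```

```bash
python3 - <<'E'
from h import *
c,s=np.cos(np.radians(23.4)),np.sin(np.radians(23.4))
for n in("side","top"):
    i,d=cams.camera(n)
    if n=="side": save("s6.png",cv2.resize(i[260:440,300:480],(600,600)))
    for k in("white","blue","yellow","green"):
        for m in finder.masks_of("relay_"+k,n)[:4]:
            v,u=np.nonzero(m["region"]&(d>0));P=world(n,d,u,v)
            if P[:,1].mean()>-.02: continue
            T=P[P[:,2]>np.percentile(P[:,2],90)-.005];r=cv2.minAreaRect((T[:,:2]*1000).astype(np.float32))
            q=np.array(r[0])-[508,-185];print(n,k,"x,y in rack",np.round([c*q[0]+s*q[1],-s*q[0]+c*q[1]],1),"ztop",np.percentile(P[:,2],90).round(4),np.round(r[1],1),round(r[2],1));break
E
```

```text
side white x,y in rack [ 0.  91.6] ztop 0.0614 [31.1 36.9] 17.8
side blue x,y in rack [-0.  28.8] ztop 0.0614 [30.4 36.2] 23.8
side yellow x,y in rack [ -0.6 -33.8] ztop 0.0614 [29.2 35. ] 22.9
side green x,y in rack [ -0.1 -94.2] ztop 0.0615 [31.3 35.9] 26.4
top white x,y in rack [-0.6 94.9] ztop 0.0602 [29.6 35.8] 21.2
top blue x,y in rack [-0.9 33.1] ztop 0.0605 [29.5 34.8] 26.0
top yellow x,y in rack [ -0.9 -29.7] ztop 0.0602 [29.9 36.7] 21.9
top green x,y in rack [ -1.3 -90.1] ztop 0.0601 [28.7 36.4] 25.9
```

View pics/s6.png

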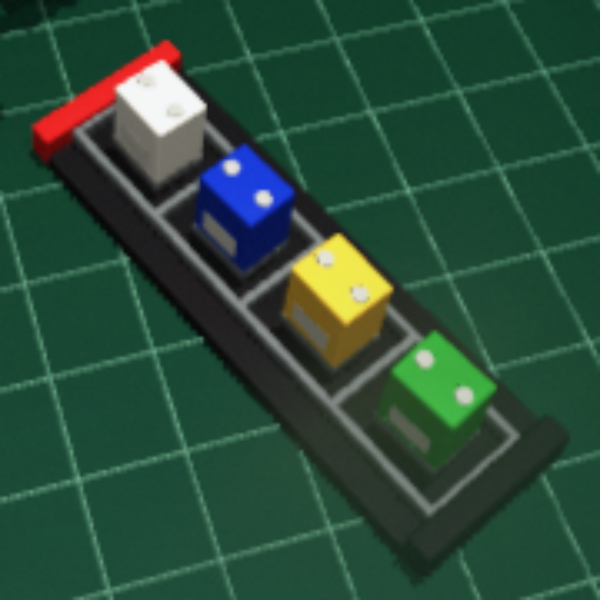

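All four relays stand upright and centred in their bays. From red: white (160,120), blue (245,205), yellow (338,300), green (440,400).

```bash
python3 -c "
from station import workorder
print(workorder.hand_in())"
```

```text
the job is handed in; nothing more can be done
None
```

All four relays (white, blue, yellow, green from the red end) stand upright in the matching storage bays, each within about 4 mm of bay centre in both camera views, and the job was handed in after about 26 s of robot time; the hand-in returned no verdict.

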